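# Switch on the cooking zone under the omelette pan

## Task

Switch on the induction cooker under the rectangular omelette pan: lightly press down the long bar key, then the round key, then the square key on the same side as that pan, each until it is down and stays down. Leave the other two keys up, and do not shift or lift the cookware or any of the other things standing about.

Things in the scene. Friction and masses are not known exactly. Their poses are not given: they have to be found in the camera images.
- hob: Fixed two-zone table-top induction cooker, 380 (x) x 600 (y) x 60 mm high, black top. Origin: centre of its underside. Its -x edge is the front, with a row of five white keys 133 mm in front of the centre, at y = 150, 75, 0, -75, -150 mm; +y is left seen from the robot. The two round zones (190 mm across) are centred 45 mm behind the centre, 150 mm left and right.
- key_bar_top (a point): The long bar key, 52 mm (x) by 16 mm (y), in one of the three inner places of the row (which one changes). In a dark steel surround 64 x 60 mm, 3 mm thick. Its top stands 19 mm above the black panel when up and 11 mm when down. This point: the middle of the key's top face; it moves down with the key.
- key_round_top (a point): The round key, 34 mm across, in one of the three inner places of the row (which one changes). In a dark steel surround 64 x 60 mm, 3 mm thick. Its top stands 19 mm above the black panel when up and 11 mm when down. This point: the middle of the key's top face; it moves down with the key.
- key_cross_top (a point): The cross-shaped (plus) key, arms 38 mm long and 13 mm wide; in one of the three inner places of the row. In a dark steel surround 64 x 60 mm, 3 mm thick. Its top stands 19 mm above the black panel when up and 11 mm when down. This point: the middle of the key's top face; it moves down with the key.
- key_left_top (a point): The square key at the left (+y) end of the row, 30 x 30 mm, in front of the left zone. In a dark steel surround 64 x 60 mm, 3 mm thick. Its top stands 19 mm above the black panel when up and 11 mm when down. This point: the middle of the key's top face; it moves down with the key.
- key_right_top (a point): The square key at the right (-y) end of the row, 30 x 30 mm, in front of the right zone. In a dark steel surround 64 x 60 mm, 3 mm thick. Its top stands 19 mm above the black panel when up and 11 mm when down. This point: the middle of the key's top face; it moves down with the key.
- key_bar (a joint): Travel of the long bar key: 0 = up (the start), 0.008 m = fully down; from 0.005 it counts as down. About 2.5 N moves it, and it stays where it is left. It is mounted on rubber that yields 1 mm for every 2.5 N (7.5 mm at most) and comes back: the finger goes 1 mm farther than the key's travel, and meets a soft stop at the end.
- key_round (a joint): Travel of the round key: 0 = up (the start), 0.008 m = fully down; from 0.005 it counts as down. About 2.5 N moves it, and it stays where it is left. It is mounted on rubber that yields 1 mm for every 2.5 N (7.5 mm at most) and comes back: the finger goes 1 mm farther than the key's travel, and meets a soft stop at the end.
- key_cross (a joint): Travel of the cross key: 0 = up (the start), 0.008 m = fully down; from 0.005 it counts as down. About 2.5 N moves it, and it stays where it is left. It is mounted on rubber that yields 1 mm for every 2.5 N (7.5 mm at most) and comes back: the finger goes 1 mm farther than the key's travel, and meets a soft stop at the end.
- key_left (a joint): Travel of the left square key: 0 = up (the start), 0.008 m = fully down; from 0.005 it counts as down. About 2.5 N moves it, and it stays where it is left. It is mounted on rubber that yields 1 mm for every 2.5 N (7.5 mm at most) and comes back: the finger goes 1 mm farther than the key's travel, and meets a soft stop at the end.
- key_right (a joint): Travel of the right square key: 0 = up (the start), 0.008 m = fully down; from 0.005 it counts as down. About 2.5 N moves it, and it stays where it is left. It is mounted on rubber that yields 1 mm for every 2.5 N (7.5 mm at most) and comes back: the finger goes 1 mm farther than the key's travel, and meets a soft stop at the end.
- pan: Loose rectangular omelette pan, dark steel, 180 x 140 mm and 35 mm deep, with an omelette in it; a black handle runs 245 mm from the pan's middle towards its own +x, up to 72 mm above its underside (away from the keys). Origin: middle of its underside. It stands on the left or the right zone.
- pot: Loose round steel pot with lid, 156 mm across, 109 mm high over the lid knob, small side loops. Origin: middle of its underside. It stands on the other zone.
- shaker: Loose white ceramic salt shaker, 38 mm across, 70 mm high, on the cooker between the zones. Origin: middle of its underside.
- spice_tin: Loose small round steel tin, 40 mm across, 50 mm high, on the cooker behind the shaker. Origin: middle of its underside.
- mug: Loose white mug, 76 mm across, 85 mm high, on the table right of the cooker. Origin: middle of its underside.
- bowl: Loose blue bowl, 120 mm across, 55 mm high, on the table left of the cooker. Origin: middle of its underside.
- sauce: Loose amber glass bottle, 56 mm across, 170 mm high, on the table left of the cooker, nearer the robot than the bowl. Origin: middle of its underside.
- turner_grip (a point): Loose black kitchen turner, about 240 mm long, lying on the table right of the cooker. This point: the middle of its handle, which points to the robot.
Not all that is in view belongs to the job. Several things have the shape of the pot; the one meant has the colours described above.

How it is judged (in metres and radians):
On the way, in this order (a step that is already met when the one before it is completed fails the run):
1. the long bar key is pressed down (value of joint key_bar above 0.005 m), for 0.1 s.
2. the round key is pressed down (value of joint key_round above 0.005 m), for 0.1 s.
3. the square key on the omelette pan's side is pressed down (((y of pan in the frame of hob above 0 m and value of joint key_left above 0.005 m) or (y of pan in the frame of hob below 0 m and value of joint key_right above 0.005 m))), for 0.1 s.
At the end, for the whole second after the job is handed in: The bar key, the round key and the square key on the omelette pan's side are down by more than 5 mm; the cross key and the other square key are up (less than 3 mm down); the cookware and the other loose things are at rest within 15 mm of where they stood (value of joint each of key_bar, key_round above 0.005 m and ((y of pan in the frame of hob above 0 m and value of joint key_left above 0.005 m) or (y of pan in the frame of hob below 0 m and value of joint key_right above 0.005 m)) and value of joint key_cross below 0.003 m and value of joint any of key_left, key_right below 0.003 m and distance of each of pan, pot, shaker, spice_tin, mug, bowl, sauce, turner_grip from where it was at the start of the episode below 0.015 m and linear speed of each of pan, pot below 0.02 m/s); the robot touches nothing.
It fails at once if the cross key, or the square key on the other side from the omelette pan, is pressed (3 mm or more) (value of joint key_cross above 0.003 m or (y of pan in the frame of hob above 0 m and value of joint key_right above 0.003 m) or (y of pan in the frame of hob below 0 m and value of joint key_left above 0.003 m)).
It fails at once if the round key is pressed before the bar key is down (value of joint key_round above 0.003 m and value of joint key_bar below 0.005 m).
It fails at once if a square key is pressed before the round key is down (value of joint any of key_left, key_right above 0.003 m and value of joint key_round below 0.005 m).
It fails at once if a finger presses on something with more than 20 N (not lightly) (contact force between the fingers and anything else above 20 N).
It fails at once if cookware or another loose thing is shifted or lifted by more than 15 mm (distance of any of pan, pot, shaker, spice_tin, mug, bowl, sauce, turner_grip from where it was at the start of the episode above 0.015 m).
It also fails if it takes over 48 s, if anything falls off the work surface, if the arm or the gripper's body presses on something with over 40 N, if the wrist force passes 120 N, or if a joint passes its speed limit or range.

## Robot

A 7-joint arm with a two-finger parallel gripper is mounted at the origin on the work surface. World frame = base frame: x ahead of the robot, y to its left, z up, the work surface at z = 0. Lengths are in m, angles in degrees, forces in N, time in s.
With the tool pointing down it reaches from about 0.425 to 0.875 m from the base axis. Payload 8.4 kg.
Tool frame: the origin (TCP) lies midway between the tips of the shut fingers; the grasp point (between the pads) lies 19 mm behind it; z points along the fingers, y is the line along which they close (so a half turn about z gives the same grasp; the last joint's range is limited). The gripper opens to 87 mm and grips with 3 to 60 N. Pads are 19 mm wide; open, the fingers measure 117 mm over their backs; the gripper's body (75 mm by 190 mm) begins 51 mm behind the grasp point.
Start: joints at [-77.991, 19.091, 2.286, 83.961, -0.768, 76.965, -3.352], TCP at [0.198, 0.619, 0.193] pointing down, gripper open.
Joint ranges: [-147.57, 147.57], [-21.85, 119.76], [-74.77, 79.35], [14.55, 137.4], [-85.83, 265.84], [4.83, 119.75], [-152.11, 152.11]. Speed limits (degrees/s): [127.2, 127.2, 159.86, 159.86, 180, 180, 180].

## Interface

Orientations are given as a 3x3 rotation matrix whose columns are the frame's x, y, z axes.
In Python, from plant import manip gives the robot as it stands.
- The arm moves only by the tool arm_command, never from a script. Its argument "increments" is a list of rows, each an object of numbers: "x", "y", "z": the shift along the tool's x, y, z in m; "yaw": the turn about the tool's z in degrees. In form: [{"x": .., "y": .., "z": .., "yaw": ..}, ...]. A call has 1 to 12 rows; each row is the pose to reach, as a shift and turn from the pose commanded when the call began, along the tool's axes at that moment; what a row does not reach only later rows make up. A row lasts 1/8 s, in which the tool goes at most 62.5 mm and 10.7 degrees, less where a joint would pass 70% of its speed; a pose out of reach is approached as far as the arm can. A call with a gripper value outside its range is refused whole. "jaw" is the opening, from 0 (shut) to 1 (fully open), set as the call begins (left out, the last holds). The fingers move at their own pace and stop on an object; the grip force is fixed at half the most. Time passes only in rows, so rows that repeat a pose let the fingers close. It gives the time, the measured TCP pose, the force, the opening and the grip force at its end, in the units of the state.
- manip.sense(): the state, without advancing time (a new reading comes with each control period).
- manip.capture(name): name is "scene" or "top"; returns a dict with "color" (420x560x3 uint8, red, green, blue), "z_map" (420x560 float32, m along the optical axis (not along the pixel's ray), 0 where there is no reading), "fx", "fy", "cx", "cy" (pixels), "R" (3x3) and "t" (3): a world point X has camera coordinates R X + t. Camera axes: x right, y down, z forward; pixel columns grow to the right and rows downward; lengths in m; the calibration is good to about 2 mm. A picture is of the moment at which its call begins.
- manip.hand_in(): hands the job in; it is judged then, once.
The state is a dict: "time_s": time; "qpos": joint angles; "joint_velocities": joint speeds; "effort": joint torques, N m; "tool_pos": TCP position; "tool_rot": TCP orientation; "ft_force": force on the tool from outside, world axes, zero at the start; "moment": the same for the moment, N m; "width": finger opening in m; "finger_force": force on a finger pad.
Only numpy, scipy, OpenCV 4.12 (cv2) and the standard library are available. Lean on these libraries where they do the work, as an engineer would, in place of code of your own. Each camera call takes 0.05 s, during which the arm holds its last target. There are 200 camera calls.

## Working session

There is one attempt and no reset: what is moved stays moved. The work goes in short steps, Python scripts to look and compute and a tool call to move; the robot and the scene stay as the last step left them, time stands still between calls to the robot, and variables do not carry over. Pictures are saved under pics/ and viewed, at most 10 in all, crops included, and the job is handed in when it is done.

Besides the shell and the picture viewer there is one more tool, called after ">>>" by a JSON object that holds its "method" and its "body". arm_command: Moves the arm, as the interface text tells. Its arguments: {"type":"object","properties":{"increments":{"type":"array","items":{"type":"object","properties":{"x":{"type":"number"},"y":{"type":"number"},"z":{"type":"number"},"yaw":{"type":"number"}}}},"jaw":{"type":"number"}},"required":["increments"]}

```bash
mkdir -p pics
cat > h.py <<'E'
import numpy as np,cv2
from plant import manip
def px(c,u,v,w=1):
    z=np.median(c["z_map"][v-w:v+w+1,u-w:u+w+1])
    p=np.array([(u-c["cx"])/c["fx"]*z,(v-c["cy"])/c["fy"]*z,z])
    return np.asarray(c["R"]).T@(p-np.asarray(c["t"]))
E
python3 - <<'E'
from h import *
import pickle
for n in("scene","top"):
    c=manip.capture(n);pickle.dump(c,open(n+".pkl","wb"))
    cv2.imwrite(f"pics/{n}1.png",cv2.resize(c["color"][:,:,::-1],(784,588)))
s=manip.sense();print(s["time_s"],s["tool_pos"],np.round(s["tool_rot"],3),s["width"],s["ft_force"])
E
```

```text
0.1 [0.19743189 0.61879838 0.19196525] [[-0.953  0.304 -0.   ]
 [ 0.304  0.953 -0.001]
 [-0.    -0.001 -1.   ]] 0.08692740896670292 [-0.15509593  0.47996542  0.17195137]
```

View pics/top1.png

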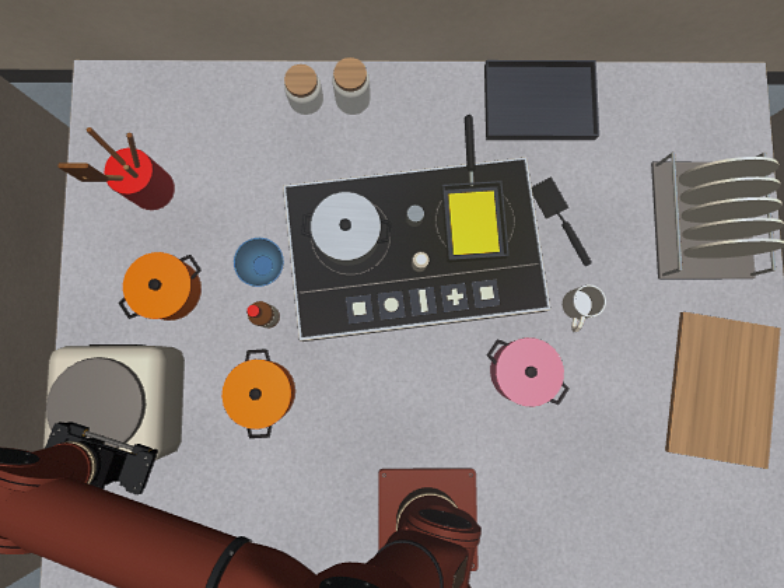

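View pics/scene1.png

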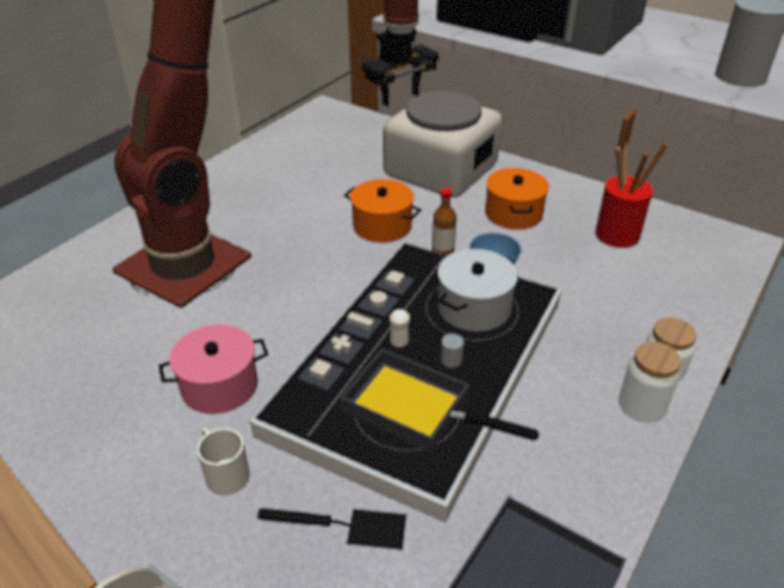

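The top view shows the key row from left to right: square (359,309), round (391,305), bar (423,300), cross (455,297), square (487,293). The omelette pan stands on the right zone, with the pot on the left.

Run:
```python
from h import *
import pickle
c=pickle.load(open("top.pkl","rb"))
g=c["color"].min(2)[200:226,240:360]
m=(g>170).astype(np.uint8);n,l,st,ce=cv2.connectedComponentsWithStats(m)
P=[]
for i in range(1,n):
    if st[i,4]>30:
        u,v=ce[i]+[240,200];z=np.median(c["z_map"][200:226,240:360][l==i])
        p=np.array([(u-c["cx"])/c["fx"]*z,(v-c["cy"])/c["fy"]*z,z]);p=c["R"].T@(p-c["t"]);P.append(p);print(st[i,4],u*1.4,v*1.4,p)
P=np.array(sorted(P,key=lambda p:-p[1]));d=P[0]-P[-1]
print("yaw",np.degrees(np.arctan2(-d[0],d[1])),np.linalg.norm(d))
s=manip.sense();R=s["tool_rot"];print("tool y heading",np.degrees(np.arctan2(-R[0,1],R[1,1])))
for p in P: print("inc",R.T@(p-s["tool_pos"]))
# heights around the gripper and on the path (world z)
for u,v in((70,280),(183,280),(112,204),(186,220),(55,350),(245,160)): print(u,v,px(c,u,v))
```

```text
73 486.2602739726027 292.21643835616436 [ 0.52595798 -0.13787223  0.07786184]
65 422.67076923076917 299.8369230769231 [0.50847471 0.01081208 0.07803684]
59 454.786440677966 296.3728813559322 [ 0.51639149 -0.0641536   0.07793086]
71 390.738028169014 303.93802816901405 [0.49911335 0.08513578 0.07794077]
75 358.568 307.7573333333333 [0.49042389 0.15979125 0.0779837 ]
yaw 6.807567595378505 0.29977697557044
tool y heading -17.691086606673693
inc [-0.4186055  -0.34809865  0.11454439]
inc [-0.44957068 -0.41658284  0.11469092]
inc [-0.48107517 -0.48454697  0.11469775]
inc [-0.51139847 -0.55356142  0.11490801]
inc [-0.5429145  -0.62088652  0.11507901]
70 280 [0.30675114 0.69137134 0.19543948]
183 280 [0.30035051 0.38549579 0.10816448]
112 204 [0.53943465 0.61565163 0.10770461]
186 220 [0.48569248 0.3755305  0.13002461]
55 350 [0.20925093 0.4901681  0.63816552]
245 160 [0.66630169 0.19047013 0.16950234]
```

>>> {"method": "arm_command", "body": {"increments": [{"z": -0.05}, {"z": -0.1}, {"z": -0.13}, {"x": -0.035, "y": -0.02, "z": -0.13}, {"x": -0.075, "y": -0.04, "z": -0.13}, {"x": -0.115, "y": -0.065, "z": -0.13, "yaw": -2}, {"x": -0.155, "y": -0.09, "z": -0.13, "yaw": -5}, {"x": -0.2, "y": -0.11, "z": -0.13, "yaw": -10}, {"x": -0.24, "y": -0.135, "z": -0.13, "yaw": -15}, {"x": -0.28, "y": -0.16, "z": -0.13, "yaw": -20}, {"x": -0.32, "y": -0.18, "z": -0.13, "yaw": -24.5}, {"x": -0.32, "y": -0.18, "z": -0.13, "yaw": -24.5}], "jaw": 0}}

```text
$.increments[0]: bad value
```

>>> {"method": "arm_command", "body": {"increments": [{"x": 0, "y": 0, "z": -0.05, "yaw": 0}, {"x": 0, "y": 0, "z": -0.1, "yaw": 0}, {"x": 0, "y": 0, "z": -0.13, "yaw": 0}, {"x": -0.035, "y": -0.02, "z": -0.13, "yaw": 0}, {"x": -0.075, "y": -0.04, "z": -0.13, "yaw": 0}, {"x": -0.115, "y": -0.065, "z": -0.13, "yaw": -2}, {"x": -0.155, "y": -0.09, "z": -0.13, "yaw": -5}, {"x": -0.2, "y": -0.11, "z": -0.13, "yaw": -10}, {"x": -0.24, "y": -0.135, "z": -0.13, "yaw": -15}, {"x": -0.28, "y": -0.16, "z": -0.13, "yaw": -20}, {"x": -0.32, "y": -0.18, "z": -0.13, "yaw": -24.5}, {"x": -0.32, "y": -0.18, "z": -0.13, "yaw": -24.5}], "jaw": 0}}

```text
time_s: 1.6
tool_pos: [0.4505, 0.3468, 0.3226]
tool_rot: [[-0.994, -0.113, 0.001], [-0.113, 0.994, -0.001], [-0.001, -0.001, -1.0]]
ft_force: [-0.2, 1.3, 0.3]
width: 0.0006
finger_force: 0.0
```

>>> {"method": "arm_command", "body": {"increments": [{"x": -0.003, "y": -0.045, "z": 0, "yaw": 0}, {"x": -0.006, "y": -0.095, "z": 0, "yaw": 0}, {"x": -0.009, "y": -0.145, "z": 0, "yaw": 0}, {"x": -0.012, "y": -0.195, "z": 0, "yaw": 0}, {"x": -0.015, "y": -0.245, "z": 0, "yaw": 0}, {"x": -0.018, "y": -0.295, "z": 0, "yaw": 0}, {"x": -0.02, "y": -0.341, "z": 0, "yaw": 0}, {"x": -0.02, "y": -0.341, "z": 0.05, "yaw": 0}, {"x": -0.02, "y": -0.341, "z": 0.1, "yaw": 0}, {"x": -0.02, "y": -0.341, "z": 0.15, "yaw": 0}, {"x": -0.02, "y": -0.341, "z": 0.19, "yaw": 0}, {"x": -0.02, "y": -0.341, "z": 0.19, "yaw": 0}]}}

```text
time_s: 3.1
tool_pos: [0.5056, 0.0149, 0.1303]
tool_rot: [[-0.993, -0.119, -0.006], [-0.119, 0.993, -0.001], [0.006, -0.001, -1.0]]
ft_force: [0.4, -0.2, 0.1]
width: 0.0002
finger_force: 0.0
```

>>> {"method": "arm_command", "body": {"increments": [{"x": -0.002, "y": -0.004, "z": 0.02, "yaw": 0}, {"x": -0.002, "y": -0.004, "z": 0.035, "yaw": 0}, {"x": -0.002, "y": -0.004, "z": 0.042, "yaw": 0}, {"x": -0.002, "y": -0.004, "z": 0.042, "yaw": 0}]}}

```text
time_s: 3.6
tool_pos: [0.5104, 0.0107, 0.091]
tool_rot: [[-0.993, -0.119, -0.0], [-0.119, 0.993, -0.0], [0.0, -0.0, -1.0]]
ft_force: [-0.1, 0.2, -0.1]
width: 0.0005
finger_force: 0.0
```

Run:
```python
from h import *
c=manip.capture("scene")
cv2.imwrite("pics/s2.png",cv2.resize(c["color"][160:300,170:340,::-1],(765,600)[:2] if 0 else (728,600)))
print(manip.sense()["tool_pos"],manip.sense()["ft_force"])
```

```text
[0.51067073 0.01074381 0.09129456] [0.33109592 0.06308005 0.21341728]
```

View pics/s2.png

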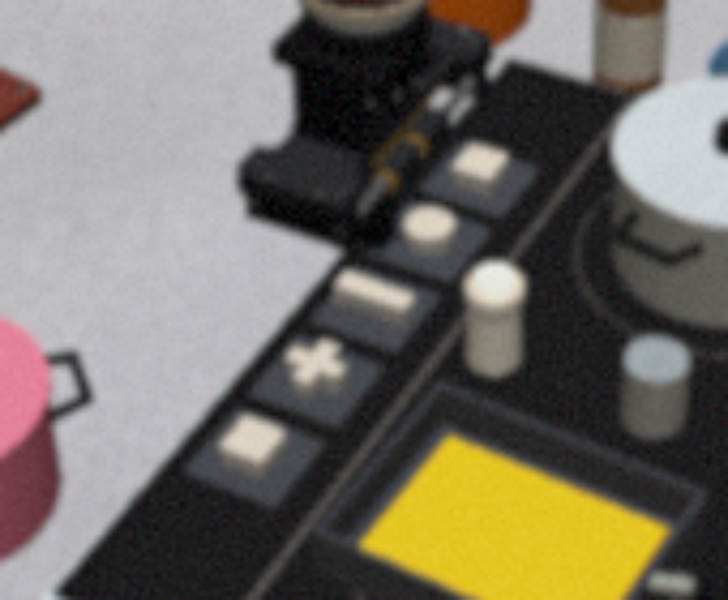

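The crop shows the gripper over the front edge near the round key (about 370,200), not over the bar (375,290). This disagrees with the reported pose, so I'll check with depth.

Run:
```python
from h import *
s=manip.sense();print(s["time_s"],s["tool_pos"],s["qpos"])
for n in("scene","top"):
    c=manip.capture(n);q=c["R"]@s["tool_pos"]+c["t"];print(n,"tcp px",q[0]/q[2]*c["fx"]+c["cx"],q[1]/q[2]*c["fy"]+c["cy"])
    if n=="top": cv2.imwrite("pics/t3.png",cv2.resize(c["color"][150:300,200:400,::-1],(800,600)))
    else:
        print("bar,round,right in scene",px(c,257,227),px(c,270,213),px(c,228,262))
        cv2.imwrite("pics/s3.png",cv2.resize(c["color"][60:270,120:400,::-1],(800,600)))
        ys,xs=np.mgrid[0:420,0:560];z=c["z_map"];X=np.stack([(xs-c["cx"])/c["fx"]*z,(ys-c["cy"])/c["fy"]*z,z],-1)@np.eye(3)
        X=(X-c["t"])@c["R"]
        m=(z>0)&(abs(X[...,0]-.5)<.25)&(abs(X[...,1])<.14)&(X[...,2]>.14)&(X[...,2]<.3)&(X[...,0]<.58)
        P=X[m];print(len(P),np.percentile(P,[2,50,98],axis=0))
```

```text
3.65 [0.51067073 0.01074381 0.09129456] [-34.63491867   7.76389101  30.90424415 111.67860893  -4.52595461
  61.70177843  94.99688371]
scene tcp px 257.3229937329935 223.98342732590243
bar,round,right in scene [0.51061006 0.00881458 0.08149605] [0.50523064 0.07916544 0.08019555] [ 0.52598265 -0.13926689  0.07819175]
1966 [[ 0.48675039 -0.08524134  0.16033689]
 [ 0.53084111 -0.03337241  0.23330736]
 [ 0.55680152  0.09711149  0.29818095]]
top tcp px 302.2213822349091 213.05378269154374
```

View pics/t3.png

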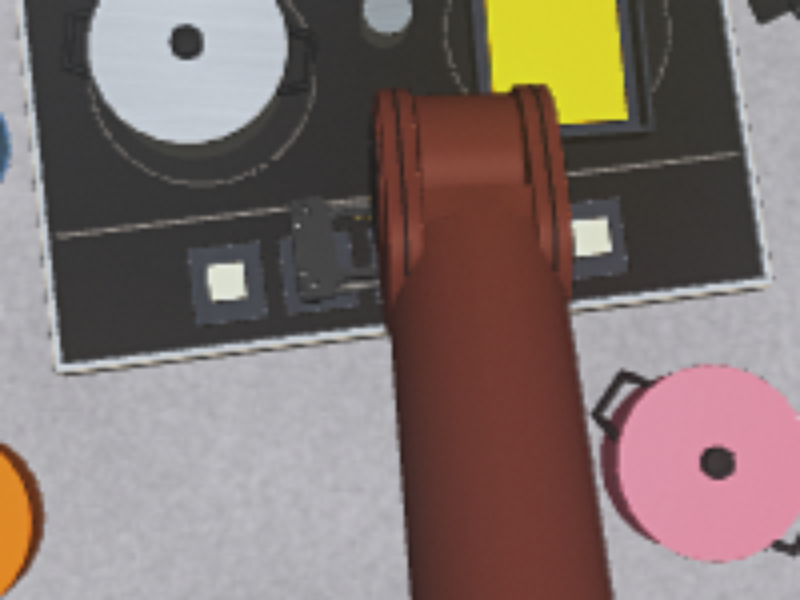

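View pics/s3.png

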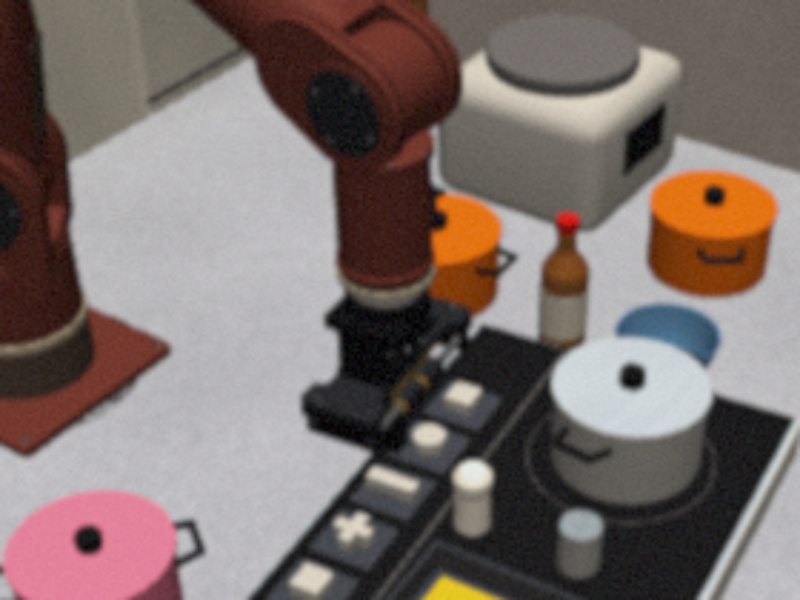

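The top view puts the wrist over the bar/cross area. In the scene view the body ends above the bar, and the fingers are hard to tell apart (dark on dark). I'll check the depth along that column.

Run:
```python
from h import *
c=manip.capture("scene")
for u in(250,257,264):
  for v in range(196,236,3):
    p=px(c,u,v,0);print(u,v,np.round(p,3),c["color"][v,u])
```

```text
250 196 [ 0.53  -0.04   0.233] [40 45 45]
250 199 [ 0.538 -0.051  0.234] [42 46 48]
250 202 [ 0.546 -0.061  0.234] [48 48 51]
250 205 [ 0.553 -0.07   0.234] [45 45 46]
250 208 [ 0.559 -0.079  0.234] [26 27 28]
250 211 [ 0.558 -0.078  0.223] [ 4 13 10]
250 214 [ 0.553 -0.072  0.207] [25 28 21]
250 217 [ 0.553 -0.073  0.197] [43 42 44]
250 220 [0.463 0.039 0.062] [47 48 51]
250 223 [0.469 0.03  0.06 ] [139 137 129]
250 226 [0.491 0.003 0.079] [211 201 185]
250 229 [ 0.493 -0.001  0.073] [108 104  96]
250 232 [ 0.495 -0.004  0.065] [76 80 81]
250 235 [ 0.501 -0.012  0.063] [69 74 81]
257 196 [ 0.539 -0.023  0.226] [50 43 27]
257 199 [ 0.536 -0.02   0.212] [54 41 24]
257 202 [ 0.535 -0.019  0.201] [72 68 66]
257 205 [ 0.547 -0.034  0.207] [85 83 76]
257 208 [ 0.521 -0.001  0.162] [25 22 23]
257 211 [ 0.521 -0.002  0.152] [0 0 0]
257 214 [ 0.521 -0.002  0.142] [16 18 13]
257 217 [0.516 0.004 0.124] [31 27 37]
257 220 [0.481 0.049 0.063] [41 40 40]
257 223 [0.486 0.042 0.06 ] [56 54 60]
257 226 [0.508 0.012 0.081] [207 199 186]
257 229 [0.515 0.003 0.081] [191 184 172]
257 232 [0.514 0.004 0.068] [102  96  89]
257 235 [ 0.519 -0.003  0.065] [68 70 79]
264 196 [ 0.547 -0.004  0.216] [46 40 48]
264 199 [ 0.551 -0.01   0.212] [32 33 33]
264 202 [ 0.55  -0.008  0.2  ] [23 25 26]
264 205 [0.456 0.118 0.061] [32 32 35]
264 208 [0.464 0.106 0.061] [57 57 62]
264 211 [0.475 0.091 0.065] [149 143 136]
264 214 [0.491 0.069 0.077] [112 108 102]
264 217 [0.487 0.074 0.06 ] [78 80 84]
264 220 [0.498 0.059 0.064] [65 65 75]
264 223 [0.503 0.051 0.061] [34 34 37]
264 226 [0.511 0.041 0.061] [76 77 77]
264 229 [0.53  0.015 0.079] [213 204 191]
264 232 [0.536 0.006 0.078] [136 132 121]
264 235 [0.537 0.005 0.068] [90 87 86]
```

Depth shows the finger hanging over the bar at about (0.517, 0.00), so the lateral position is right. I'll descend slowly and watch the force.

>>> {"method": "arm_command", "body": {"increments": [{"x": 0, "y": 0, "z": 0.003, "yaw": 0}, {"x": 0, "y": 0, "z": 0.006, "yaw": 0}, {"x": 0, "y": 0, "z": 0.009, "yaw": 0}, {"x": 0, "y": 0, "z": 0.012, "yaw": 0}, {"x": 0, "y": 0, "z": 0.014, "yaw": 0}, {"x": 0, "y": 0, "z": 0.014, "yaw": 0}, {"x": 0, "y": 0, "z": 0.014, "yaw": 0}]}}

```text
time_s: 4.68
tool_pos: [0.5105, 0.0105, 0.0768]
tool_rot: [[-0.993, -0.118, 0.0], [-0.118, 0.993, -0.0], [-0.0, -0.0, -1.0]]
ft_force: [-0.1, 0.2, 0.6]
width: 0.0005
finger_force: 0.0
```

>>> {"method": "arm_command", "body": {"increments": [{"x": 0, "y": 0, "z": 0.002, "yaw": 0}, {"x": 0, "y": 0, "z": 0.004, "yaw": 0}, {"x": 0, "y": 0, "z": 0.005, "yaw": 0}, {"x": 0, "y": 0, "z": 0.005, "yaw": 0}]}}

```text
time_s: 5.18
tool_pos: [0.5103, 0.0105, 0.0717]
tool_rot: [[-0.993, -0.118, -0.0], [-0.118, 0.993, -0.0], [0.0, -0.0, -1.0]]
ft_force: [0.1, 0.6, -0.6]
width: 0.0005
finger_force: 0.0
```

No contact yet at a reported z of 0.072. I'll measure where the finger tip really is.

Run:
```python
from h import *
c=manip.capture("scene");s=manip.sense();print(s["tool_pos"],s["ft_force"])
q=c["R"]@s["tool_pos"]+c["t"];print("tcp px",q[0]/q[2]*c["fx"]+c["cx"],q[1]/q[2]*c["fy"]+c["cy"])
for u in(254,257,260):
  for v in range(212,232,1):
    p=px(c,u,v,0);print(u,v,np.round(p,3),c["color"][v,u])
cv2.imwrite("pics/s4.png",cv2.resize(c["color"][185:255,210:303,::-1],(797,600),interpolation=cv2.INTER_CUBIC))
```

```text
[0.51039108 0.0105099  0.07172329] [-0.79718683  0.0699321   0.09289521]
tcp px 257.4016706699225 229.23998370478785
254 212 [ 0.557 -0.06   0.207] [58 61 59]
254 213 [ 0.546 -0.048  0.189] [70 69 66]
254 214 [ 0.549 -0.051  0.19 ] [66 68 65]
254 215 [ 0.549 -0.051  0.187] [60 58 57]
254 216 [ 0.553 -0.056  0.188] [40 38 41]
254 217 [0.507 0.002 0.122] [24 20 18]
254 218 [ 0.509 -0.001  0.12 ] [12 21 12]
254 219 [0.508 0.001 0.115] [7 6 7]
254 220 [0.506 0.003 0.11 ] [3 0 6]
254 221 [0.506 0.002 0.106] [18 20 20]
254 222 [0.508 0.    0.105] [50 47 51]
254 223 [0.483 0.032 0.065] [100  98  96]
254 224 [0.483 0.032 0.062] [170 160 155]
254 225 [0.495 0.016 0.076] [209 201 186]
254 226 [0.499 0.01  0.078] [223 212 196]
254 227 [0.5   0.009 0.077] [215 206 193]
254 228 [0.506 0.002 0.081] [188 182 167]
254 229 [0.506 0.001 0.077] [151 145 136]
254 230 [0.505 0.002 0.073] [119 109 102]
254 231 [ 0.507 -0.     0.071] [101  96  93]
257 212 [ 0.549 -0.038  0.187] [65 63 66]
257 213 [ 0.551 -0.042  0.188] [49 45 49]
257 214 [ 0.522 -0.003  0.143] [28 29 28]
257 215 [0.519 0.    0.136] [15 14 
[... 740 characters left out ...]
.009 0.134] [24 21 20]
260 215 [0.52  0.012 0.128] [19 11 22]
260 216 [0.519 0.013 0.123] [0 7 8]
260 217 [0.517 0.015 0.117] [ 9 10  6]
260 218 [0.52  0.012 0.117] [18 17 17]
260 219 [0.518 0.014 0.111] [13  6 15]
260 220 [0.518 0.014 0.107] [15 16 11]
260 221 [0.52  0.011 0.107] [15 11  8]
260 222 [0.518 0.013 0.1  ] [19 22 21]
260 223 [0.493 0.046 0.06 ] [31 27 35]
260 224 [0.496 0.043 0.06 ] [49 49 50]
260 225 [0.498 0.039 0.06 ] [96 95 92]
260 226 [0.503 0.033 0.063] [157 154 142]
260 227 [0.517 0.014 0.08 ] [199 190 176]
260 228 [0.517 0.013 0.078] [220 212 195]
260 229 [0.52  0.01  0.078] [215 206 191]
260 230 [0.524 0.004 0.081] [197 187 175]
260 231 [0.525 0.003 0.078] [150 144 133]
```

View pics/s4.png

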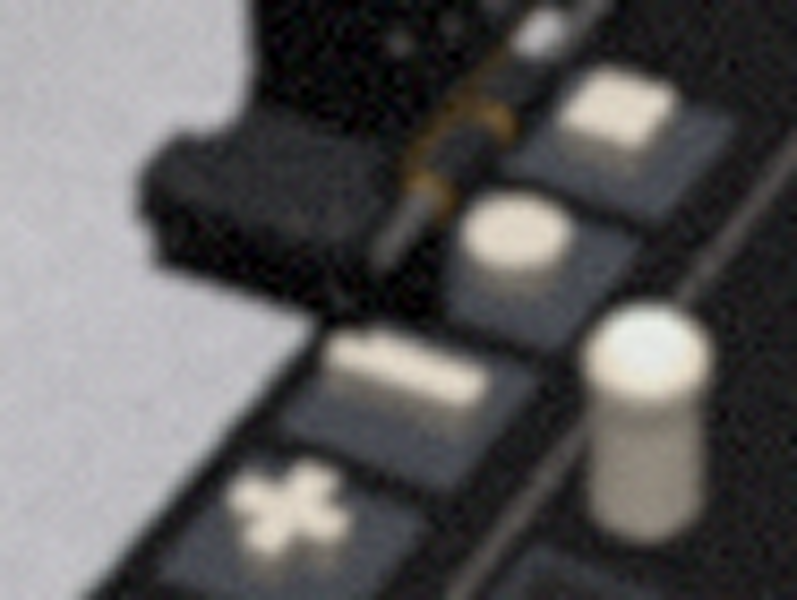

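The crop shows the finger tip (about 380,310 in the crop) still roughly 20 mm above the bar, at z ≈ 0.10. The reported TCP z is therefore about 27 mm lower than the real tip. The finger is laterally over the bar, so I'll go on by force.

>>> {"method": "arm_command", "body": {"increments": [{"x": 0, "y": 0, "z": 0.004, "yaw": 0}, {"x": 0, "y": 0, "z": 0.008, "yaw": 0}, {"x": 0, "y": 0, "z": 0.012, "yaw": 0}, {"x": 0, "y": 0, "z": 0.015, "yaw": 0}, {"x": 0, "y": 0, "z": 0.017, "yaw": 0}, {"x": 0, "y": 0, "z": 0.017, "yaw": 0}]}}

```text
time_s: 5.98
tool_pos: [0.5103, 0.0105, 0.0546]
tool_rot: [[-0.993, -0.119, -0.0], [-0.119, 0.993, -0.0], [0.0, -0.0, -1.0]]
ft_force: [0.5, 0.4, -0.4]
width: 0.0004
finger_force: 0.0
```

>>> {"method": "arm_command", "body": {"increments": [{"x": 0, "y": 0, "z": 0.0015, "yaw": 0}, {"x": 0, "y": 0, "z": 0.003, "yaw": 0}, {"x": 0, "y": 0, "z": 0.0045, "yaw": 0}, {"x": 0, "y": 0, "z": 0.006, "yaw": 0}, {"x": 0, "y": 0, "z": 0.006, "yaw": 0}]}}

```text
time_s: 6.6
tool_pos: [0.5104, 0.0105, 0.0488]
tool_rot: [[-0.993, -0.118, -0.0], [-0.118, 0.993, -0.0], [0.0, 0.0, -1.0]]
ft_force: [-0.8, 0.2, 1.9]
width: 0.0005
finger_force: 0.9
```

>>> {"method": "arm_command", "body": {"increments": [{"x": 0, "y": 0, "z": 0.0015, "yaw": 0}, {"x": 0, "y": 0, "z": 0.003, "yaw": 0}, {"x": 0, "y": 0, "z": 0.0045, "yaw": 0}, {"x": 0, "y": 0, "z": 0.0045, "yaw": 0}]}}

```text
time_s: 7.1
tool_pos: [0.5105, 0.0105, 0.0442]
tool_rot: [[-0.993, -0.118, 0.0], [-0.118, 0.993, -0.0], [0.0, -0.0, -1.0]]
ft_force: [-0.1, 0.7, 2.4]
width: 0.0006
finger_force: 1.0
```

>>> {"method": "arm_command", "body": {"increments": [{"x": 0, "y": 0, "z": 0.0015, "yaw": 0}, {"x": 0, "y": 0, "z": 0.003, "yaw": 0}, {"x": 0, "y": 0, "z": 0.004, "yaw": 0}, {"x": 0, "y": 0, "z": 0.004, "yaw": 0}]}}

```text
time_s: 7.6
tool_pos: [0.5105, 0.0105, 0.0403]
tool_rot: [[-0.993, -0.118, 0.0], [-0.118, 0.993, -0.0], [-0.0, -0.0, -1.0]]
ft_force: [-0.7, 0.1, 3.3]
width: 0.0007
finger_force: 1.6
```

>>> {"method": "arm_command", "body": {"increments": [{"x": 0, "y": 0, "z": 0.001, "yaw": 0}, {"x": 0, "y": 0, "z": 0.002, "yaw": 0}, {"x": 0, "y": 0, "z": 0.002, "yaw": 0}]}}

```text
time_s: 7.98
tool_pos: [0.5105, 0.0105, 0.0385]
tool_rot: [[-0.993, -0.118, 0.0], [-0.118, 0.993, 0.0], [-0.0, 0.0, -1.0]]
ft_force: [-2.5, 0.4, 7.4]
width: 0.0005
finger_force: 3.8
```

The bar key's end stop is reached (7.4 N). I'll lift and move over to the round key.

>>> {"method": "arm_command", "body": {"increments": [{"x": 0, "y": 0, "z": -0.03, "yaw": 0}, {"x": 0, "y": 0, "z": -0.045, "yaw": 0}, {"x": 0, "y": 0.025, "z": -0.045, "yaw": 0}, {"x": 0.0015, "y": 0.05, "z": -0.045, "yaw": 0}, {"x": 0.0015, "y": 0.075, "z": -0.045, "yaw": 0}, {"x": 0.0015, "y": 0.075, "z": -0.045, "yaw": 0}, {"x": 0.0015, "y": 0.075, "z": -0.03, "yaw": 0}, {"x": 0.0015, "y": 0.075, "z": -0.02, "yaw": 0}, {"x": 0.0015, "y": 0.075, "z": -0.02, "yaw": 0}]}}

```text
time_s: 9.1
tool_pos: [0.4992, 0.0837, 0.0569]
tool_rot: [[-0.993, -0.117, -0.002], [-0.117, 0.993, -0.001], [0.002, -0.001, -1.0]]
ft_force: [-0.6, 0.8, 0.2]
width: 0.0006
finger_force: 0.0
```

Run:
```python
from h import *
c=manip.capture("scene");s=manip.sense();print(s["tool_pos"],s["ft_force"])
for u,v in((256,229),(260,230),(243,245),(228,262)):print(u,v,np.round(px(c,u,v),3))
cv2.imwrite("pics/s5.png",cv2.resize(c["color"][170:275,205:345,::-1],(800,600),interpolation=cv2.INTER_CUBIC))
```

```text
[0.49967865 0.08399252 0.05760143] [ 0.24467308 -0.07102156  1.01878954]
256 229 [0.506 0.009 0.071]
260 230 [0.518 0.012 0.071]
243 245 [ 0.52  -0.067  0.078]
228 262 [ 0.526 -0.139  0.078]
```

View pics/s5.png

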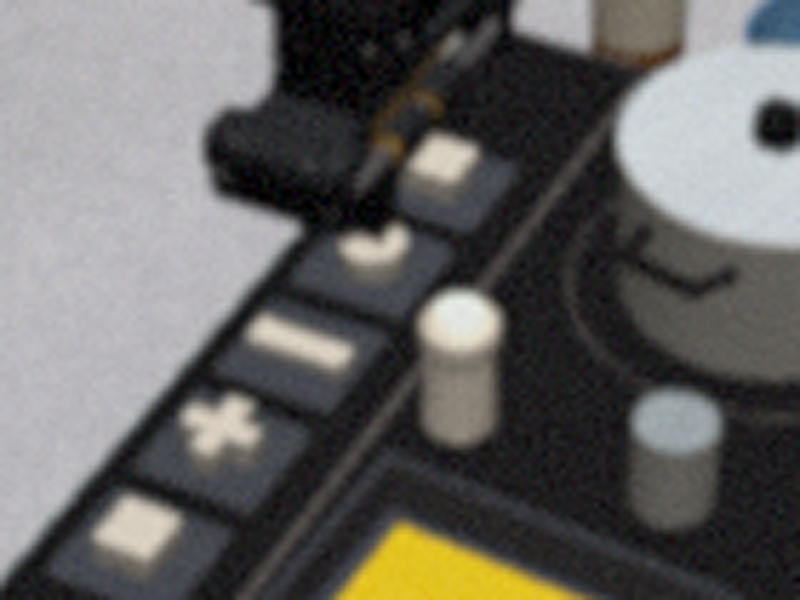

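The bar is down (z = 0.071, other keys at 0.078) and the finger is over the round key (375,225). I'll press the round key.

>>> {"method": "arm_command", "body": {"increments": [{"x": 0, "y": 0, "z": 0.004, "yaw": 0}, {"x": 0, "y": 0, "z": 0.0075, "yaw": 0}, {"x": 0, "y": 0, "z": 0.0095, "yaw": 0}, {"x": 0, "y": 0, "z": 0.0115, "yaw": 0}, {"x": 0, "y": 0, "z": 0.0135, "yaw": 0}, {"x": 0, "y": 0, "z": 0.0155, "yaw": 0}, {"x": 0, "y": 0, "z": 0.017, "yaw": 0}, {"x": 0, "y": 0, "z": 0.018, "yaw": 0}, {"x": 0, "y": 0, "z": 0.018, "yaw": 0}]}}

```text
time_s: 10.28
tool_pos: [0.5001, 0.0848, 0.0403]
tool_rot: [[-0.993, -0.118, -0.0], [-0.118, 0.993, -0.0], [0.0, -0.0, -1.0]]
ft_force: [-1.0, -0.6, 3.1]
width: 0.0002
finger_force: 1.6
```

>>> {"method": "arm_command", "body": {"increments": [{"x": 0, "y": 0, "z": 0.001, "yaw": 0}, {"x": 0, "y": 0, "z": 0.0015, "yaw": 0}, {"x": 0, "y": 0, "z": 0.0015, "yaw": 0}]}}

```text
time_s: 10.65
tool_pos: [0.5001, 0.0848, 0.0389]
tool_rot: [[-0.993, -0.118, 0.0], [-0.118, 0.993, 0.0], [-0.0, 0.0, -1.0]]
ft_force: [-2.9, 0.1, 6.1]
width: 0.0004
finger_force: 3.2
```

>>> {"method": "arm_command", "body": {"increments": [{"x": 0, "y": 0, "z": -0.03, "yaw": 0}, {"x": 0, "y": 0, "z": -0.07, "yaw": 0}, {"x": 0, "y": -0.03, "z": -0.08, "yaw": 0}, {"x": 0, "y": -0.08, "z": -0.08, "yaw": 0}, {"x": 0, "y": -0.13, "z": -0.08, "yaw": 0}, {"x": 0, "y": -0.18, "z": -0.08, "yaw": 0}, {"x": 0.0005, "y": -0.224, "z": -0.08, "yaw": 0}, {"x": 0.0005, "y": -0.224, "z": -0.08, "yaw": 0}, {"x": 0.0005, "y": -0.224, "z": -0.05, "yaw": 0}, {"x": 0.0005, "y": -0.224, "z": -0.03, "yaw": 0}, {"x": 0.0005, "y": -0.224, "z": -0.02, "yaw": 0}, {"x": 0.0005, "y": -0.224, "z": -0.02, "yaw": 0}]}}

```text
time_s: 12.15
tool_pos: [0.5258, -0.1371, 0.0584]
tool_rot: [[-0.993, -0.119, -0.001], [-0.119, 0.993, 0.0], [0.001, 0.0, -1.0]]
ft_force: [1.2, 0.7, -0.0]
width: 0.0005
finger_force: 0.0
```

Run:
```python
from h import *
c=manip.capture("scene");s=manip.sense();print(s["tool_pos"],s["ft_force"])
for u,v in((256,229),(270,214),(243,245),(228,262)):print(u,v,np.round(px(c,u,v),3))
cv2.imwrite("pics/s6.png",cv2.resize(c["color"][170:290,185:345,::-1],(800,600),interpolation=cv2.INTER_CUBIC))
```

```text
[ 0.5263011  -0.13735689  0.05904808] [ 0.81525406 -0.46320392  0.37994385]
256 229 [0.507 0.009 0.072]
270 214 [0.5   0.086 0.069]
243 245 [ 0.52  -0.068  0.079]
228 262 [ 0.53  -0.144  0.084]
```

View pics/s6.png

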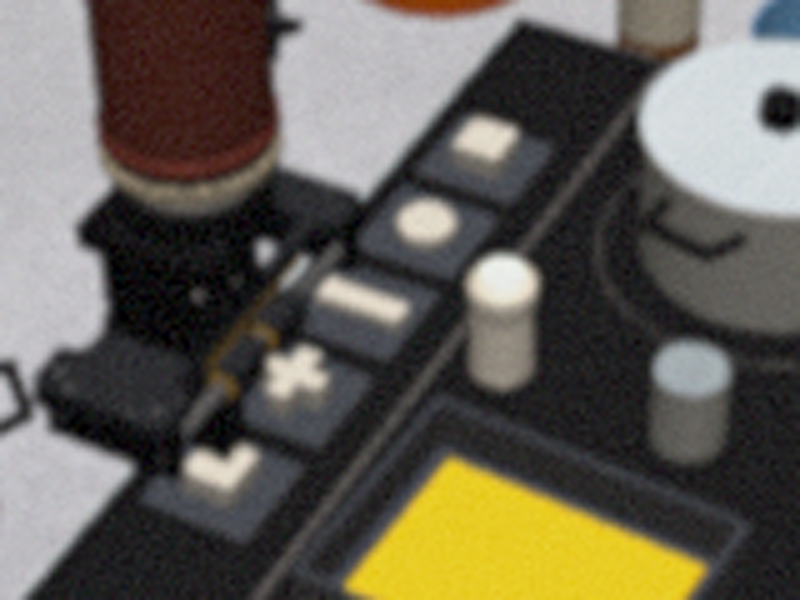

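The bar and round keys are down, and the cross and left keys are up. The finger is over the right square key (about 215,460), so I'll press it.

>>> {"method": "arm_command", "body": {"increments": [{"x": 0, "y": 0, "z": 0.004, "yaw": 0}, {"x": 0, "y": 0, "z": 0.0075, "yaw": 0}, {"x": 0, "y": 0, "z": 0.0095, "yaw": 0}, {"x": 0, "y": 0, "z": 0.0115, "yaw": 0}, {"x": 0, "y": 0, "z": 0.0135, "yaw": 0}, {"x": 0, "y": 0, "z": 0.0155, "yaw": 0}, {"x": 0, "y": 0, "z": 0.017, "yaw": 0}, {"x": 0, "y": 0, "z": 0.0185, "yaw": 0}, {"x": 0, "y": 0, "z": 0.0195, "yaw": 0}, {"x": 0, "y": 0, "z": 0.0195, "yaw": 0}]}}

```text
time_s: 13.45
tool_pos: [0.5262, -0.1377, 0.0394]
tool_rot: [[-0.993, -0.118, 0.0], [-0.118, 0.993, 0.0], [-0.0, 0.0, -1.0]]
ft_force: [-2.1, 0.9, 5.7]
width: 0.0005
finger_force: 2.7
```

Firm stop at 5.7 N. I'll lift clear.

>>> {"method": "arm_command", "body": {"increments": [{"x": 0, "y": 0, "z": -0.03, "yaw": 0}, {"x": 0, "y": 0, "z": -0.08, "yaw": 0}, {"x": 0, "y": 0, "z": -0.13, "yaw": 0}, {"x": 0, "y": 0, "z": -0.15, "yaw": 0}, {"x": 0, "y": 0, "z": -0.15, "yaw": 0}, {"x": 0, "y": 0, "z": -0.15, "yaw": 0}]}}

```text
time_s: 14.2
tool_pos: [0.5255, -0.1375, 0.188]
tool_rot: [[-0.993, -0.119, -0.002], [-0.119, 0.993, -0.0], [0.002, 0.0, -1.0]]
ft_force: [0.6, -0.0, 0.4]
width: 0.0004
finger_force: 0.0
```

Run:
```python
from h import *
c=manip.capture("scene")
for u,v in((256,229),(270,214),(243,245),(228,264),(284,199)):print(u,v,np.round(px(c,u,v),3))
```

```text
256 229 [0.506 0.01  0.071]
270 214 [0.501 0.085 0.07 ]
243 245 [ 0.52  -0.068  0.079]
228 264 [ 0.525 -0.139  0.07 ]
284 199 [0.501 0.158 0.077]
```

```bash
python3 -c "
from plant import manip
print(manip.hand_in())"
```

```text
the job is handed in; nothing more can be done
None
```

I pressed the bar, round and right square keys in that order and all three stay down (depth readings 0.070–0.071 m, unpressed 0.077–0.079 m); the cross and left square keys are up, no cookware was seen to move, and the job is handed in, with no verdict returned.

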